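# Lock the quarter-turn port plug

### The arm

A 6-joint arm with a two-finger parallel gripper is mounted at the origin on the work surface; the furniture and walls round the work are solid. World frame = base frame: x ahead of the robot, y to its left, z up, the work surface at z = 0. Lengths are in m, angles in rad, forces in N, time in s.
With the tool pointing down it reaches from about 0.275 to 0.725 m from the base axis. Payload 15.9 kg.
Tool frame: the origin (TCP) lies at the very end of the fingers, on their centre line; the grasp point (between the pads) lies ctrl.grasp_offset behind it (ctrl.grasp_offset is the distance from the TCP to the grasp point, in m); z points along the fingers, y is the line along which they close (so a half turn about z gives the same grasp; the last joint's range is limited). The gripper opens to 85 mm and grips with 20 to 120 N. Pads are 22 mm wide; open, the fingers measure 114 mm over their backs; the gripper's body (76 mm by 85 mm) begins 54 mm behind the grasp point. The pads swing forward as they close: fully open they stand 13 mm farther back than shut.
Start: joints at [-1.229, 0.213, -0.034, 1.323, 0, 1.571], TCP at [0.168, -0.471, 0.231] pointing down, gripper open.
Joint ranges: [-2.98, 2.98], [-0.74, 1.72], [-1.14, 1.35], [-2.1, 2.04], [-1.57, 1.44], [-3.14, 3.14]. Speed limits (rad/s): [1.89, 1.89, 2.39, 2.57, 3.14, 3.14].

### API

Orientations are given as a unit quaternion [x, y, z, w].
In Python, from workcell import sensors, imaging, ctrl gives the robot as it stands.
- The arm moves only by the tool send_rows, never from a script. Its argument "steps" is a list of rows, each a list of 5 numbers: the finger opening in cm, from 0 to 8.54, then the shift along the tool's x, y, z in normalised numbers (1 is 40 cm), then the turn about the tool's z in fractions of the full range, 1 being 90 degrees. In form: [[grip, x, y, z, twist], ...]. A call has 1 to 5 rows; each row is the pose to reach, as a shift and turn from the pose commanded when the call began, along the tool's axes at that moment; what a row does not reach only later rows make up. A row lasts 1/12 s, in which the tool goes at most 41.7 mm and 7.16 degrees, less where a joint would pass 70% of its speed; a pose out of reach is approached as far as the arm can. A call with a gripper value outside its range is refused whole. The fingers move at their own pace and stop on an object; "squeeze" is the grip in N (left out, the last holds). Time passes only in rows, so rows that repeat a pose let the fingers close. It gives the time, the measured TCP pose, the force, the opening and the grip force at its end, in the units of the state.
- sensors.get_obs(): the state, without advancing time (a new reading comes with each control period).
- imaging.get_image(name): name is "side" or "top" or "wrist"; returns a dict with "img" (480x640x3 uint8, red, green, blue), "z_map" (480x640 float32, m along the optical axis (not along the pixel's ray), 0 where there is no reading), "mtx" (3x3 intrinsics, pixels), "rvec" (rotation vector, rad) and "tvec" (3), from world to camera coordinates, as OpenCV has them; the wrist camera has in their place "mount" (4x4, takes a point from camera to tool coordinates, whose origin is the TCP and whose axes are the flange's). Camera axes: x right, y down, z forward; pixel columns grow to the right and rows downward; lengths in m; the calibration is good to about 2 mm. A picture is of the moment at which its call begins: read the wrist's pose just before it.
- ctrl.finish_job(): hands the job in; it is judged then, once.
The state is a dict: "time": time; "joints": joint angles; "dq": joint speeds; "tau": joint torques, N m; "tool_pos": TCP position; "eef_rot": TCP orientation; "contact_force": force on the tool from outside, world axes, zero at the start; "ft_torque": the same for the moment, N m; "grip_width": finger opening in m; "gripper_force": force on a finger pad.
Only numpy, scipy, OpenCV 4.12 (cv2) and the standard library are available. Lean on these libraries where they do the work, as an engineer would, in place of code of your own. Each camera call takes 0.05 s, during which the arm holds its last target. There are 200 camera calls.

### The job

Close the open port of the small grey drying chamber: stand the wing-handled steel plug in the port's collar with its two lugs in the two entry gaps, push it down gently against the spring and turn it clockwise about a quarter turn until it springs up into its locked detent and the brass telltale pin rises. Let go of it, and leave the other things on the bench undisturbed.

Things in the scene. Friction and masses are not known exactly. Their poses are not given: they have to be found in the camera images.
- plug: Loose steel bayonet plug, about 0.12 kg, 61 mm high, upright on the bench on its foot. Origin: centre of its underside; z up along its axis. Tapered foot (27 mm across, widening in 5 mm to the shank), shank 34 mm in diameter up to z = 25 mm, flange 40 mm in diameter from z = 25 to 31 mm.
- plug_wing (a point): Middle of the plug's grey wing, 46 mm above the foot, axes as the plug's. The wing is 40 mm long (along x), 12 mm thick (along y), from 31 to 61 mm above the foot; grip it across its thickness; fingertips may bear on the flange below it to push.
- plug_lugs (a point): Point on the plug's axis, 7 mm above the foot, between its two lugs, which point along +x and -x and are alike (a half turn makes no difference): 50 mm over both, each 12 mm wide, top faces 10 mm above the foot, undersides 4 mm above it, with an 8 mm wide lead-in down to 2 mm.
- port: Fixed low grey drying chamber, 150 x 140 mm, top at z = 40 mm. Origin: centre of its underside, on the collar's axis. On top stands an aluminium bayonet collar, 68 mm across, bore 38 mm, with two entry gaps (16.4 mm wide, reaching 27 mm from the axis) along the port's +x and -x.
- port_mouth (a point): Point on the collar's axis at the height of the chamber's top (40 mm above the bench), axes as the port's. The collar is height-adjustable: its rim stands anywhere from 30 to 44 mm above this point, differs from start to start and is not reported; find the depth by feel. Plug and port must never press on each other with more than 35 N.
- port_spring (a point): Point on the collar's axis, 50 mm above the bench. A sprung plate in the bore (1.1 N per mm, hard stop after 11 mm at about 12 N) meets the plug's foot 11 mm below the rim. The lugs clear the 10 mm thick ledge round the bore once the plate is pushed 9 mm (about 10 N; foot 20 mm below the rim; hard stop at 22 mm).
- port_notch (a point): Point 23.5 mm from the axis in the direction of one notch (the other is across the bore), 60 mm above the bench. Turned clockwise (from above) the lugs slide under the ledge to these notches, 80 deg (1.40 rad) from the gaps, with a stop at about 86 deg; the other way is blocked. Let up there, the plug springs up 5 mm (foot 15 mm below the rim) and is locked.
- telltale (a joint): Brass telltale pin, 4.4 mm in diameter, in the collar's rim over the notch on one side: its rise in m. 0 = down (2 mm above the rim); about 0.004 when the plug's lug is fully up in the notch (locked).
- flask: Bystander: conical glass flask, 68 mm across, 115 mm high; origin under its centre.
- dropper: Bystander: small brown bottle with a black cap, 35 mm across, 78 mm high; origin under its centre.
- crucible: Bystander: small white cup, 43 mm across, 32 mm high; origin under its centre.
Things that resemble listed ones, but are neither listed nor needed, are in the scene too. What is shaped like the plug but orange or purple is not meant.

How it is judged:
By the outcome, as a careful person would: the job done as asked, in the order asked, and still so for the second after the job is handed in, with the robot touching nothing.
It also fails if it takes over 72 s, if anything falls off the work surface, if the arm or the gripper's body presses on something with over 40 N, if the wrist force passes 120 N, or if a joint passes its speed limit or range.

## Working session

There is one attempt and no reset: what is moved stays moved. The work goes in short steps, Python scripts to look and compute and a tool call to move; the robot and the scene stay as the last step left them, time stands still between calls to the robot, and variables do not carry over. Pictures are saved under pics/ and viewed, at most 10 in all, crops included, and the job is handed in when it is done.

Besides the shell and the picture viewer there is one more tool, called after "Call:" as name(argument=value, ...), one argument or row to a line, values as JSON. send_rows: Moves the arm, as the interface text tells. Its arguments: {"type":"object","properties":{"steps":{"type":"array"},"squeeze":{"type":"number"}},"required":["steps"]}

```bash
mkdir -p pics; cat > h.py <<'E'
import numpy as np, cv2
from workcell import sensors, imaging, ctrl
from scipy.spatial.transform import Rotation as R
def cam(name):
    o=sensors.get_obs(); d=imaging.get_image(name)
    if name=="wrist":
        T=np.eye(4);T[:3,:3]=R.from_quat(o["eef_rot"]).as_matrix();T[:3,3]=o["tool_pos"]
        W=T@np.array(d["mount"])
    else:
        V=np.eye(4);V[:3,:3]=cv2.Rodrigues(np.array(d["rvec"],float))[0];V[:3,3]=np.ravel(d["tvec"]);W=np.linalg.inv(V)
    d["W"]=W; z=d["z_map"]; v,u=np.mgrid[0:480,0:640]; K=np.array(d["mtx"])
    c=np.stack([(u-K[0,2])/K[0,0]*z,(v-K[1,2])/K[1,1]*z,z],-1)
    d["P"]=c@W[:3,:3].T+W[:3,3]; d["P"][z==0]=np.nan
    return d
def save(n,img): cv2.imwrite("pics/"+n,cv2.cvtColor(img,cv2.COLOR_RGB2BGR))
E
python3 - <<'E'
from h import *
o=sensors.get_obs(); print({k:np.round(v,4) for k,v in o.items()}, ctrl.grasp_offset)
for n in("top","side"):
    d=cam(n); save(n+".png",d["img"]); np.save(n+"P.npy",d["P"]); np.save(n+"I.npy",d["img"]); print(n,d["W"].round(3))
E
```

```text
{'time': np.float64(0.0), 'joints': array([-1.229 ,  0.2134, -0.035 ,  1.3235, -0.    ,  1.5708]), 'dq': array([ 0.0016,  0.0003,  0.0008, -0.0003,  0.0007, -0.0007]), 'tau': array([-7.40000e-03, -6.86158e+01,  4.87120e+01,  1.72000e-02,
       -7.00000e-04, -0.00000e+00]), 'tool_pos': array([ 0.1675, -0.4708,  0.2308]), 'eef_rot': array([ 9.854e-01,  1.701e-01, -1.000e-04, -5.000e-04]), 'contact_force': array([0.112 , 0.1519, 0.3606]), 'ft_torque': array([-0.0546, -0.0107,  0.0123]), 'gripper_force': np.float64(0.0), 'grip_width': np.float64(0.0857)} 0.0187
top [[-0.021 -0.99   0.14   0.371]
 [-1.     0.019 -0.019 -0.016]
 [ 0.016 -0.141 -0.99   1.179]
 [ 0.     0.     0.     1.   ]]
side [[-0.968 -0.137  0.208  0.262]
 [-0.249  0.56  -0.79   0.928]
 [-0.008 -0.817 -0.576  0.759]
 [ 0.     0.     0.     1.   ]]
```

View pics/top.png

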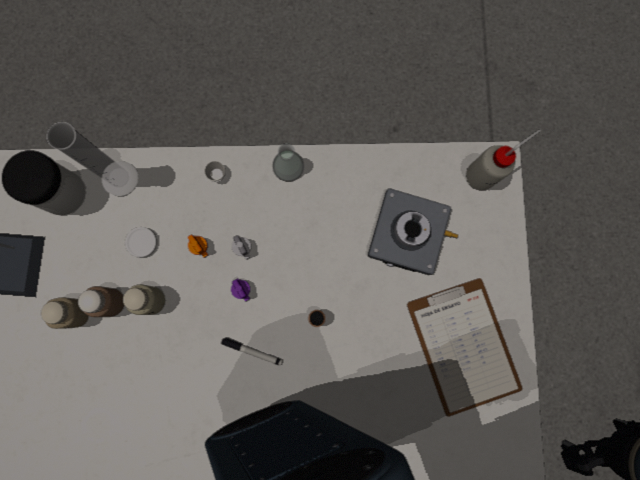

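View pics/side.png

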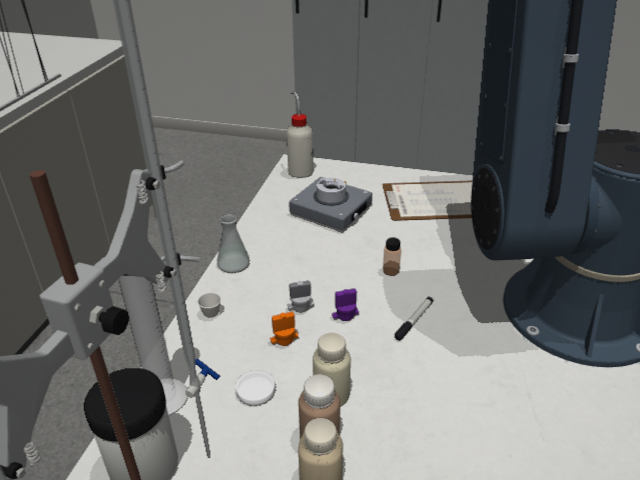

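Three plug shapes are on the bench. In the top view they are grey at (242,246), orange at (198,245) and purple at (240,289). Only the grey one, also at side (300,296), matches the steel plug. The port is at top (411,230). I'll enlarge the plug and the port together.

```bash
python3 - <<'E'
from h import *
I=np.load("topI.npy");P=np.load("topP.npy")
f=lambda a,s:cv2.resize(a,None,fx=s,fy=s,interpolation=cv2.INTER_CUBIC)
a=f(I[221:271,217:267],8); b=f(I[185:275,365:455],400/90)
save("crop.png",np.hstack([a,b]))
for n,x0,y0,x1,y1,zl,zh in[("wing",225,228,260,265,.045,.075),("rim",385,205,440,255,.062,.095),("body",365,185,455,275,.033,.047)]:
    p=P[y0:y1,x0:x1].reshape(-1,3); p=p[(p[:,2]>zl)&(p[:,2]<zh)]
    q=p[:,:2]; r=cv2.minAreaRect(q.astype(np.float32)*1000); print(n,len(p),p.mean(0).round(4),r,np.percentile(p[:,2],[5,50,95]).round(4))
    w,v=np.linalg.eigh(np.cov(q.T)); print(np.degrees(np.arctan2(v[1],v[0])),np.sqrt(w))
S=np.load("sideP.npy")
p=S[278:315,285:316].reshape(-1,3);p=p[(p[:,2]>.03)&(p[:,2]<.075)];print("side wing",p.mean(0),cv2.minAreaRect((p[:,:2]*1000).astype(np.float32)),p[:,2].max())
p=S[175:205,310:352].reshape(-1,3);p=p[(p[:,2]>.062)&(p[:,2]<.1)];print("side rim",p.mean(0),cv2.minAreaRect((p[:,:2]*1000).astype(np.float32)),np.percentile(p[:,2],[50,90,95]))
E
```

```text
wing 126 [0.5124 0.1173 0.0595] ((513.1798706054688, 117.83859252929688), (39.756813049316406, 12.025931358337402), 26.738523483276367) [0.0535 0.0599 0.0635]
[ -63.06105579 -153.06105579] [0.00357535 0.01175155]
rim 610 [ 0.5383 -0.2311  0.07  ] ((538.0469970703125, -231.72654724121094), (66.43891906738281, 67.91162109375), 1.032029628753662) [0.064  0.0702 0.0741]
[178.054426  88.054426] [0.01888668 0.02021933]
body 3930 [ 0.5362 -0.2296  0.0396] ((537.5304565429688, -231.153564453125), (140.4143524169922, 153.03146362304688), 72.19166564941406) [0.0356 0.0395 0.0436]
[-107.04004841  162.95995159] [0.04337846 0.0467406 ]
side wing [0.51044275 0.12850905 0.04748309] ((509.6802062988281, 157.9085235595703), (37.18989944458008, 98.42280578613281), 3.080322742462158) 0.06328531093150325
side rim [ 0.53551588 -0.22662177  0.06879339] ((536.3795776367188, -230.20220947265625), (65.18415069580078, 71.86377716064453), 14.225081443786621) [0.0694946  0.07205739 0.07246517]
```

View pics/crop.png

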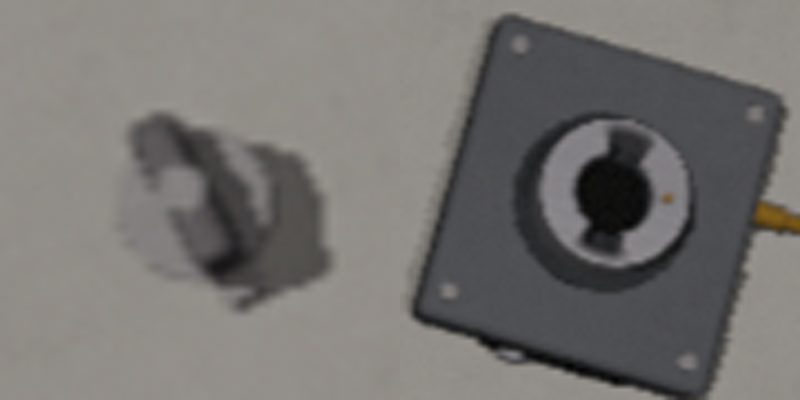

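The crop shows the grey plug's wing running from crop (150,125) to (225,270), a heading of about 27°. The collar gaps are at (632,145) and (602,238), a heading of about -18°, with the brass pin at (668,198). It is the grey steel plug. Now the first move towards it.

The rows are not in the units I measure in: shifts go in shares of 40 cm and turns go in shares of 90 degrees. I convert before sending: 13.5 cm is 0.3375, -11.5 cm is -0.2875.

Call:
send_rows(
  steps=[
    [8.5,0.0675,-0.0575,0,0],
    [8.5,0.135,-0.115,0,0],
    [8.5,0.2025,-0.1725,0,0],
    [8.5,0.27,-0.23,0,0],
    [8.5,0.3375,-0.2875,0,0],
  ],
)

```text
time: 0.52
tool_pos: [0.2565, -0.3159, 0.2311]
eef_rot: [0.985, 0.17, -0.0, -0.0]
contact_force: [0.6, -0.1, 0.1]
grip_width: 0.0852
gripper_force: 0.0
```

To row units: 13.5 cm is 0.3375, -11.5 cm is -0.2875.

Call:
send_rows(
  steps=[
    [8.5,0.0675,-0.0575,0,0],
    [8.5,0.135,-0.115,0,0],
    [8.5,0.2025,-0.1725,0,0],
    [8.5,0.27,-0.23,0,0],
    [8.5,0.3375,-0.2875,0,0],
  ],
)

```text
time: 0.93
tool_pos: [0.3452, -0.1622, 0.2313]
eef_rot: [0.985, 0.17, 0.0, 0.0]
contact_force: [1.3, -0.2, -0.0]
grip_width: 0.0852
gripper_force: 0.0
```

```bash
cat > s.py <<'E'
from h import *
import sys
o=sensors.get_obs(); m=R.from_quat(o["eef_rot"]).as_matrix()
print("t",round(float(o["time"]),2),"tcp",o["tool_pos"].round(4),"head",np.degrees(np.arctan2(m[1,0],m[0,0])).round(2),"zaxis",m[:,2].round(4),"j",np.degrees(o["joints"]).round(1),"F",o["contact_force"].round(2),"M",o["ft_torque"].round(2),"w",o["grip_width"],o["gripper_force"])
if len(sys.argv)>3:
    g=np.array(list(map(float,sys.argv[1:4]))); print("tool shift cm",((g-o["tool_pos"])@m*100).round(2))
E
python3 s.py .5128 .1178 .231
```

```text
t 0.93 tcp [ 0.3452 -0.1622  0.2313] head 19.57 zaxis [ 0. -0. -1.] j [-25.2  -1.8 -17.5  74.3  -0.  135.3] F [ 1.32 -0.24 -0.  ] M [-0.01 -0.09 -0.01] w 0.0852223865776203 0.0
tool shift cm [ 25.17 -20.77   0.03]
```

To row units: 12.5 cm is 0.3125, -10.4 cm is -0.26, -35 degrees is -0.3889.

Call:
send_rows(
  steps=[
    [8.5,0.0625,-0.052,0,-0.0778],
    [8.5,0.125,-0.104,0,-0.1556],
    [8.5,0.1875,-0.156,0,-0.2333],
    [8.5,0.25,-0.208,0,-0.3111],
    [8.5,0.3125,-0.26,0,-0.3889],
  ],
)

```text
time: 1.35
tool_pos: [0.4281, -0.0223, 0.2312]
eef_rot: [0.887, 0.461, -0.0, -0.0]
contact_force: [0.2, -0.4, 0.4]
grip_width: 0.085
gripper_force: 0.0
```

To row units: 16.3 cm is 0.4075, 12.8 cm is 0.32, -35 degrees is -0.3889.

Call:
send_rows(
  steps=[
    [8.5,0.08,-0.006,0,-0.0778],
    [8.5,0.16,-0.012,0,-0.1556],
    [8.5,0.24,-0.018,0,-0.2333],
    [8.5,0.32,-0.024,0,-0.3111],
    [8.5,0.4075,-0.03,0,-0.3889],
  ],
)

```text
time: 1.77
tool_pos: [0.5127, 0.1172, 0.2311]
eef_rot: [0.708, 0.707, -0.0, -0.0]
contact_force: [1.7, -1.2, 0.9]
grip_width: 0.0852
gripper_force: 0.0
```

To row units: -35 degrees is -0.3889.

Call:
send_rows(
  steps=[
    [8.5,0,0,0,-0.0778],
    [8.5,0,0,0,-0.1556],
    [8.5,0,0,0,-0.2333],
    [8.5,0,0,0,-0.3111],
    [8.5,0,0,0,-0.3889],
  ],
)

```text
time: 2.18
tool_pos: [0.5123, 0.1159, 0.2309]
eef_rot: [0.462, 0.887, -0.0, -0.0]
contact_force: [-0.2, 0.5, -0.3]
grip_width: 0.0853
gripper_force: 0.0
```

To row units: -35 degrees is -0.3889.

Call:
send_rows(
  steps=[
    [8.5,0,0,0,-0.0778],
    [8.5,0,0,0,-0.1556],
    [8.5,0,0,0,-0.2333],
    [8.5,0,0,0,-0.3111],
    [8.5,0,0,0,-0.3889],
  ],
)

```text
time: 2.6
tool_pos: [0.5123, 0.1158, 0.231]
eef_rot: [0.174, 0.985, -0.0, -0.0]
contact_force: [-0.2, -0.1, -0.2]
grip_width: 0.0852
gripper_force: 0.0
```

To row units: -35 degrees is -0.3889.

Call:
send_rows(
  steps=[
    [8.5,0,0,0,-0.0778],
    [8.5,0,0,0,-0.1556],
    [8.5,0,0,0,-0.2333],
    [8.5,0,0,0,-0.3111],
    [8.5,0,0,0,-0.3889],
  ],
)

```text
time: 3.02
tool_pos: [0.5123, 0.1158, 0.231]
eef_rot: [-0.13, 0.992, -0.0, -0.0]
contact_force: [-0.4, -0.4, -0.1]
grip_width: 0.0852
gripper_force: 0.0
```

To row units: -12.4 degrees is -0.1378.

Call:
send_rows(
  steps=[
    [8.5,0,0,0,-0.0667],
    [8.5,0,0,0,-0.1378],
    [8.5,0,0,0,-0.1378],
    [8.5,0,0,0,-0.1378],
  ],
)

```text
time: 3.35
tool_pos: [0.5123, 0.1158, 0.2311]
eef_rot: [-0.232, 0.973, 0.0, -0.0]
contact_force: [-0.5, -0.4, 0.0]
grip_width: 0.085
gripper_force: 0.0
```

```bash
python3 s.py .5128 .1178 .231; python3 - <<'E'
from h import *
d=cam("wrist"); save("w1.png",d["img"]); P=d["P"]; np.save("w1P.npy",P)
m=(P[...,2]>.05)&(P[...,2]<.075)&(np.hypot(P[...,0]-.513,P[...,1]-.118)<.04)
p=P[m]; v,u=np.nonzero(m); print(len(p), u.min(),u.max(),v.min(),v.max())
t=p[p[:,2]>np.percentile(p[:,2],90)-.004]; print(np.percentile(p[:,2],[5,50,95]),t.mean(0),cv2.minAreaRect((t[:,:2]*1000).astype(np.float32)),cv2.minAreaRect((p[:,:2]*1000).astype(np.float32)))
E
```

```text
t 3.35 tcp [0.5123 0.1158 0.2311] head -153.22 zaxis [-5.e-04 -1.e-04 -1.e+00] j [ 12.7  15.2   1.9  76.7   0.  -14. ] F [-0.45 -0.38  0.05] M [-0.02 -0.   -0.01] w 0.08501528344335207 0.0
tool shift cm [-0.13  0.16  0.01]
630 315 328 195 241
[0.05731953 0.0598267  0.06127117] [0.51314063 0.11661937 0.05975663] ((513.5596313476562, 116.96063995361328), (39.015316009521484, 11.450676918029785), 26.56321144104004) ((513.4348754882812, 116.7373275756836), (39.43150329589844, 11.4781494140625), 27.084163665771484)
```

View pics/w1.png

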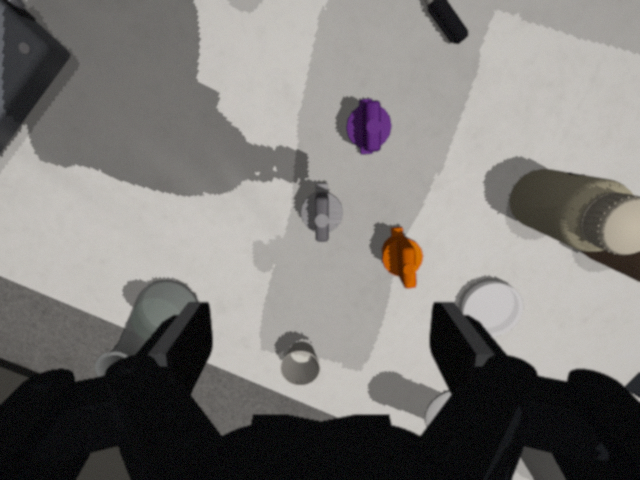

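The wrist view shows the grey plug at (322,215), centred with its wing lined up to the fingers. Orange at (403,256) is fairly close, so I'll narrow the opening before descending.

To row units: 12 cm is 0.3, 11 cm is 0.275.

Call:
send_rows(
  steps=[
    [4.2,-0.004,0.0013,0.075,0],
    [4.2,-0.004,0.0013,0.15,0],
    [4.2,-0.004,0.0013,0.225,0],
    [4.2,-0.004,0.0013,0.275,0],
    [4.2,-0.004,0.0013,0.3,0],
  ],
  squeeze=50,
)

```text
time: 3.82
tool_pos: [0.5122, 0.1166, 0.1086]
eef_rot: [-0.232, 0.973, 0.0, -0.002]
contact_force: [1.3, -0.3, 0.7]
grip_width: 0.042
gripper_force: 0.0
```

To row units: 1.5 cm is 0.0375, 1 cm is 0.025.

Call:
send_rows(
  steps=[
    [4.2,0,0,0.025,0],
    [4.2,0,0,0.0375,0],
    [4.2,0,0,0.0375,0],
  ],
)

```text
time: 4.07
tool_pos: [0.5137, 0.117, 0.0961]
eef_rot: [-0.233, 0.973, 0.0, -0.0]
contact_force: [0.4, -0.0, -1.0]
grip_width: 0.0418
gripper_force: 0.0
```

```bash
python3 s.py .5135 .117 .0335; python3 - <<'E'
from h import *
d=cam("wrist"); save("w2.png",d["img"]); P=d["P"]
m=(P[...,2]>.05)&(P[...,2]<.075)&(np.hypot(P[...,0]-.513,P[...,1]-.118)<.03)
p=P[m]; v,u=np.nonzero(m); print(len(p), u.min(),u.max(),v.min(),v.max(),p.mean(0),cv2.minAreaRect((p[:,:2]*1000).astype(np.float32)))
E
```

```text
t 4.07 tcp [0.5137 0.117  0.0961] head -153.07 zaxis [-2.e-04 -0.e+00 -1.e+00] j [ 12.8  19.  -12.9  58.1   0.  -14.1] F [ 0.4  -0.03 -0.95] M [ 0.01 -0.03  0.02] w 0.04178415564793752 0.0
tool shift cm [0.02 0.01 6.26]
1695 310 332 235 310 [0.51182183 0.11588486 0.05956973] ((513.3477783203125, 116.68045043945312), (39.50096130371094, 11.755619049072266), 26.89322280883789)
```

View pics/w2.png

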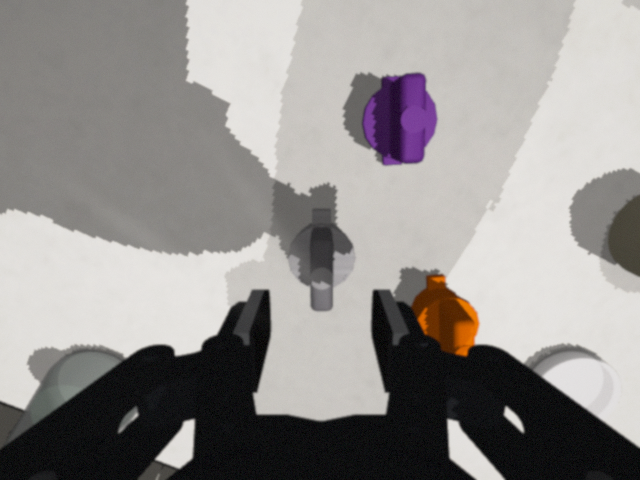

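The grey wing is at (321,260), midway between the fingertips (256 to 385). Orange starts at (415,280) and is clear of the right finger. I'll narrow a bit more, descend and grip.

To row units: 6.1 cm is 0.1525, 5.7 cm is 0.1425.

Call:
send_rows(
  steps=[
    [3.0,-0.0005,0.0005,0.0375,0],
    [3.0,-0.0005,0.0005,0.075,0],
    [3.0,-0.0005,0.0005,0.1125,0],
    [3.0,-0.0005,0.0005,0.1425,0],
    [3.0,-0.0005,0.0005,0.1525,0],
  ],
)

```text
time: 4.53
tool_pos: [0.5137, 0.1172, 0.0348]
eef_rot: [-0.233, 0.972, 0.0, -0.0]
contact_force: [0.6, 0.1, -0.1]
grip_width: 0.0301
gripper_force: 0.0
```

Call:
send_rows(
  steps=[
    [3.0,0,0,0,0],
    [1.0,0,0,0,0],
    [0.8,0,0,0,0],
    [0.8,0,0,0,0],
    [0.8,0,0,0,0],
  ],
)

```text
time: 4.95
tool_pos: [0.5146, 0.1174, 0.0365]
eef_rot: [-0.233, 0.972, -0.0, 0.001]
contact_force: [-1.0, 0.0, 7.8]
grip_width: 0.0112
gripper_force: 49.7
```

Call:
send_rows(
  steps=[
    [0.8,0,0,0,0],
    [0.8,0,0,0,0],
    [0.8,0,0,0,0],
  ],
)

```text
time: 5.2
tool_pos: [0.5146, 0.1174, 0.0365]
eef_rot: [-0.233, 0.972, -0.0, 0.001]
contact_force: [-0.7, -0.7, 7.3]
grip_width: 0.0113
gripper_force: 49.7
```

```bash
python3 s.py .5135 .117 .0335
```

```text
t 5.2 tcp [0.5146 0.1174 0.0365] head -153.02 zaxis [ 2.e-03  4.e-04 -1.e+00] j [ 12.9  22.1 -17.9  49.9  -0.  -14.1] F [-0.74 -0.73  7.34] M [-0.07  0.23 -0.04] w 0.01125206022817717 49.675578474998474
tool shift cm [0.12 0.01 0.3 ]
```

To row units: -12 cm is -0.3, -9 cm is -0.225.

Call:
send_rows(
  steps=[
    [0.8,0,0,-0.025,0],
    [0.8,0,0,-0.075,0],
    [0.8,0,0,-0.15,0],
    [0.8,0,0,-0.225,0],
    [0.8,0,0,-0.3,0],
  ],
)

```text
time: 5.62
tool_pos: [0.5134, 0.1172, 0.1577]
eef_rot: [-0.233, 0.972, 0.0, 0.0]
contact_force: [0.4, 0.4, -0.4]
grip_width: 0.011
gripper_force: 48.8
```

To row units: -9 cm is -0.225, -8 cm is -0.2.

Call:
send_rows(
  steps=[
    [0.8,0,0,-0.075,0],
    [0.8,0,0,-0.15,0],
    [0.8,0,0,-0.2,0],
    [0.8,0,0,-0.225,0],
    [0.8,0,0,-0.225,0],
  ],
)

```text
time: 6.03
tool_pos: [0.5146, 0.1174, 0.2478]
eef_rot: [-0.233, 0.972, -0.0, 0.002]
contact_force: [0.7, -0.8, -1.4]
grip_width: 0.011
gripper_force: 48.9
```

To row units: -16 cm is -0.4, -12.5 cm is -0.3125, 22.4 degrees is 0.2489.

Call:
send_rows(
  steps=[
    [0.8,0.02,-0.05,0,0.05],
    [0.8,0.0575,-0.1375,0,0.1],
    [0.8,0.095,-0.225,0,0.15],
    [0.8,0.1325,-0.3125,0,0.2],
    [0.8,0.17,-0.4,0,0.2489],
  ],
)

```text
time: 6.45
tool_pos: [0.5249, -0.0577, 0.2439]
eef_rot: [-0.038, 0.999, 0.0, -0.001]
contact_force: [1.8, -0.2, -1.9]
grip_width: 0.0107
gripper_force: 48.9
```

To row units: -17.5 cm is -0.4375, -15.5 cm is -0.3875, 22.4 degrees is 0.2489.

Call:
send_rows(
  steps=[
    [0.8,0,-0.1,0,0.05],
    [0.8,0.0025,-0.2,0,0.1],
    [0.8,0.0025,-0.3,0,0.15],
    [0.8,0.005,-0.3875,0,0.2],
    [0.8,0.005,-0.4375,0,0.2489],
  ],
)

```text
time: 6.87
tool_pos: [0.5367, -0.2342, 0.2434]
eef_rot: [0.158, 0.987, -0.0, -0.001]
contact_force: [0.2, -0.7, -2.3]
grip_width: 0.0111
gripper_force: 49.0
```

Call:
send_rows(
  steps=[
    [0.8,0,0,0,0],
    [0.8,0,0,0,0],
    [0.8,0,0,0,0],
  ],
)

```text
time: 7.12
tool_pos: [0.5373, -0.2302, 0.2443]
eef_rot: [0.154, 0.988, 0.0, -0.001]
contact_force: [0.0, -0.8, -1.2]
grip_width: 0.0112
gripper_force: 49.0
```

```bash
python3 s.py .5377 -.2314 .245; python3 - <<'E'
from h import *
d=cam("wrist"); save("w3.png",d["img"]); P=d["P"]; np.save("w3P.npy",P); np.save("w3I.npy",d["img"])
for zl,zh in((.062,.095),(.033,.047)):
    m=(P[...,2]>zl)&(P[...,2]<zh)&(np.hypot(P[...,0]-.5377,P[...,1]+.2314)<(.045 if zl>.05 else .13))
    m=cv2.morphologyEx(m.astype(np.uint8),cv2.MORPH_OPEN,np.ones((3,3)))>0
    p=P[m]; v,u=np.nonzero(m); print(len(p), u.min(),u.max(),v.min(),v.max(),np.percentile(p[:,2],[10,50,90]).round(4),cv2.minAreaRect((p[:,:2]*1000).astype(np.float32)),cv2.minEnclosingCircle((p[:,:2]*1000).astype(np.float32)))
E
```

```text
t 7.12 tcp [ 0.5373 -0.2302  0.2443] head 162.24 zaxis [-1.5e-03  9.0e-04 -1.0e+00] j [-23.2  22.6  14.1  81.6   0.   -5.4] F [ 0.01 -0.81 -1.2 ] M [ 0.01 -0.01 -0.01] w 0.011168337304546706 49.02476191520691
tool shift cm [-0.07 -0.1  -0.07]
2686 280 357 179 251 [0.0691 0.0703 0.0712] ((536.1959228515625, -232.7185516357422), (67.45075225830078, 63.01096725463867), 73.88629150390625) ((538.6522216796875, -233.06158447265625), 34.121192932128906)
15833 243 395 130 283 [0.0379 0.0391 0.0408] ((538.4109497070312, -233.05535888671875), (140.21060180664062, 148.8674774169922), 72.13867950439453) ((538.1806030273438, -233.4678192138672), 99.55268859863281)
```

View pics/w3.png

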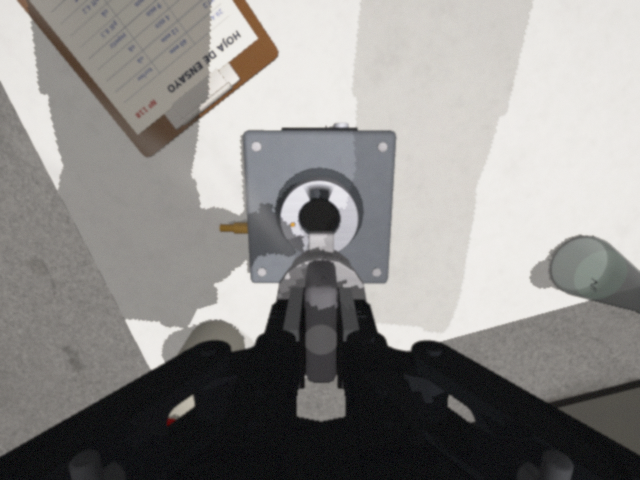

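The wrist view shows the collar bore at (320,215), with gaps straight ahead and behind in line with the wing, the pin at (291,224) and the held plug's front lug at (320,240). Next I'll measure the held plug in the tool frame with the same camera.

```bash
python3 - <<'E'
from h import *
P=np.load("w3P.npy"); o=sensors.get_obs(); m=R.from_quat(o["eef_rot"]).as_matrix()
T=(P-o["tool_pos"])@m*1000
for r in list(range(228,300,4))+list(range(300,400,6)): print(r,T[r,320].round(1),T[r,314].round(1), end=" | ")
print()
for r in (236,240,244,248): print(r,[(u,*T[r,u].round(1)) for u in range(296,348,3) if T[r,u,2]<60])
# flange front silhouette
q=T.reshape(-1,3); f=q[(q[:,2]>2)&(q[:,2]<9)&(abs(q[:,1])<30)&(q[:,0]>0)]; print("flange",len(f),f[:,0].max(),f[:,1].min(),f[:,1].max(),cv2.minEnclosingCircle(f[:,:2].astype(np.float32)))
from scipy.optimize import least_squares
z=P[...,2]; k=(z>.066)&(z<.075)&(np.hypot(P[...,0]-.5385,P[...,1]+.233)<.036)
k=cv2.morphologyEx(k.astype(np.uint8),cv2.MORPH_OPEN,np.ones((3,3)))
c=cv2.findContours(k,cv2.RETR_EXTERNAL,cv2.CHAIN_APPROX_NONE)[0]; c=max(c,key=len)[:,0]
e=P[c[:,1],c[:,0],:2]*1000
s=least_squares(lambda a:np.hypot(e[:,0]-a[0],e[:,1]-a[1])-34,[538.5,-233],loss="soft_l1",f_scale=.5); print("rim",s.x,np.median(abs(s.fun)))
g=np.r_[s.x/1000,.07]; print("rim in tool",((g-o["tool_pos"])@m*1000).round(2))
E
```

```text
228 [-13.1  -1.7 185.5] [-12.8  -7.1 184.6] | 232 [25.7 -1.4 29.3] [25.3 -4.3 30.9] | 236 [24.2 -1.4 27.7] [24.1 -4.2 27.9] | 240 [22.2 -1.4 27.7] [22.3 -4.2 27.4] | 244 [20.3 -1.4 27.4] [20.4 -4.2 27. ] | 248 [18.3 -1.4 27.4] [18.2 -4.3 27.9] | 252 [17.5 -1.4 23.8] [16.6 -4.2 26.7] | 256 [20.4 -1.4  9.6] [20.  -4.  10.7] | 260 [20.4 -1.4  4.4] [20.5 -3.8  4.3] | 264 [20.3 -1.3 -0.1] [20.5 -3.8 -0.6] | 268 [20.4 -1.3 -5. ] [20.3 -3.7 -4.6] | 272 [19.9 -1.3 -7.9] [20.2 -3.6 -8.6] | 276 [ 20.3  -1.3 -12.9] [ 20.9  -3.5 -14.3] | 280 [ 20.2  -1.3 -16.4] [ 20.1  -3.5 -16.2] | 284 [ 20.3  -1.3 -20.5] [ 20.4  -3.4 -20.7] | 288 [ 19.7  -1.3 -22.4] [ 19.9  -3.4 -23. ] | 292 [ 18.3  -1.3 -22.7] [ 18.3  -3.4 -22.8] | 296 [ 16.6  -1.3 -22.3] [ 17.2  -3.4 -23.6] | 300 [ 15.2  -1.3 -22.7] [ 15.5  -3.4 -23.1] | 306 [ 12.8  -1.3 -22.5] [ 13.4  -3.4 -23.5] | 312 [ 10.9  -1.3 -23.1] [ 10.9  -3.4 -23.3] | 318 [  8.9  -1.3 -23.8] [  8.9  -3.4 -23.8] | 324 [  6.3  -1.3 -23.4] [  5.8  -3.5 -22.4] | 330 [  5.   -1.3 -25.3] [  4.6  -3.4 -24.5] | 336 [  1.8  -1.3 -23.9] [  1.3  -3.5 -23.1] | 342 [ -0.7  -1.3
[... 1939 characters left out ...]
, np.float64(18.3), np.float64(-5.7), np.float64(27.3)), (314, np.float64(18.2), np.float64(-4.3), np.float64(27.9)), (317, np.float64(18.7), np.float64(-2.8), np.float64(26.2)), (320, np.float64(18.3), np.float64(-1.4), np.float64(27.4)), (323, np.float64(18.3), np.float64(0.0), np.float64(27.6)), (326, np.float64(18.2), np.float64(1.5), np.float64(27.7)), (329, np.float64(18.4), np.float64(2.9), np.float64(27.2)), (332, np.float64(17.8), np.float64(4.4), np.float64(29.1))]
flange 1460 20.789963271294496 -20.67276342411936 18.726658546910986 ((1.2337543964385986, -0.9759774208068848), 19.705286026000977)
rim [ 538.79973902 -233.18832354] 0.8953216730170794
rim in tool [ -2.45  -2.78 174.61]
```

The plug axis sits at tool (0.4, -0.8) mm. The port centre is about (-2.1, -2.4) mm, so I'll shift by (-2.0, -1.7) mm, go down to just above the rim and re-measure at close range.

To row units: 11.6 cm is 0.29, 10.5 cm is 0.2625.

Call:
send_rows(
  steps=[
    [0.8,-0.0025,-0.0025,0.05,0],
    [0.8,-0.005,-0.0043,0.125,0],
    [0.8,-0.005,-0.0043,0.2,0],
    [0.8,-0.005,-0.0043,0.2625,0],
    [0.8,-0.005,-0.0043,0.29,0],
  ],
)

```text
time: 7.58
tool_pos: [0.5376, -0.2311, 0.1258]
eef_rot: [0.154, 0.988, 0.001, -0.002]
contact_force: [-0.3, 0.2, -1.5]
grip_width: 0.0113
gripper_force: 49.0
```

To row units: 0.5 cm is 0.0125.

Call:
send_rows(
  steps=[
    [0.8,0,0,0.0125,0],
    [0.8,0,0,0.0125,0],
    [0.8,0,0,0.0125,0],
  ],
)

```text
time: 7.83
tool_pos: [0.5395, -0.2325, 0.1251]
eef_rot: [0.154, 0.988, -0.0, 0.0]
contact_force: [0.4, 0.0, -1.0]
grip_width: 0.0113
gripper_force: 49.0
```

```bash
python3 s.py; python3 - <<'E'
from h import *
o=sensors.get_obs(); m=R.from_quat(o["eef_rot"]).as_matrix()
d=cam("wrist"); P=d["P"]; T=(P-o["tool_pos"])@m*1000
save("w4.png",cv2.resize(d["img"][150:390,160:480],(800,600)))
z=P[...,2]
k=((z>.062)&(z<.078)&(np.hypot(P[...,0]-.5385,P[...,1]+.233)<.045))
k=cv2.morphologyEx(k.astype(np.uint8),cv2.MORPH_OPEN,np.ones((3,3)))>0
q=T[k]; print("rim z",np.percentile(z[k],[5,25,50,75,95]).round(4),"x",q[:,0].min(),q[:,0].max(),"y",q[:,1].min(),q[:,1].max(),cv2.minEnclosingCircle(q[:,:2].astype(np.float32)))
k=(z>.033)&(z<.046)&(np.hypot(P[...,0]-.5385,P[...,1]+.233)<.13); q=T[k]; r=cv2.minAreaRect(q[:,:2].astype(np.float32)); print("body",r,q[:,0].max(),np.percentile(q[:,1],[.5,99.5]))
k=(T[...,2]>24)&(T[...,2]<31)&(abs(T[...,0])<28)&(abs(T[...,1])<10)&(T[...,0]>21); q=T[k]; print("lug",len(q),q.min(0),q.max(0))
k=(T[...,2]>2)&(T[...,2]<9)&(abs(T[...,0])<28)&(abs(T[...,1])<24)&(T[...,0]>0); q=T[k]; print("flange",q.min(0),q.max(0))
E
```

```text
t 7.83 tcp [ 0.5395 -0.2325  0.1251] head 162.25 zaxis [ 8.e-04 -3.e-04 -1.e+00] j [-23.3  24.6  -0.2  65.1   0.   -5.6] F [ 0.43  0.03 -0.98] M [-0.02  0.01  0.01] w 0.01126562514597865 48.98217558860779
rim z [0.0687 0.0698 0.0703 0.0707 0.0714] x -19.039340470969062 34.82427244818033 y -34.61311314251536 32.80734211299739 ((0.8462938666343689, -0.8450068831443787), 34.128387451171875)
body ((2.3404312133789062, -0.9008026123046875), (150.82325744628906, 140.33920288085938), 0.1168912947177887) 77.80491805274237 [-69.35340765  67.65899582]
lug 264 [21.01818799 -6.26944409 25.60672124] [25.75243216  5.15926163 30.97841613]
flange [  0.53305557 -20.24460402   2.01071457] [20.66587596 19.19115667  8.96190375]
```

View pics/w4.png

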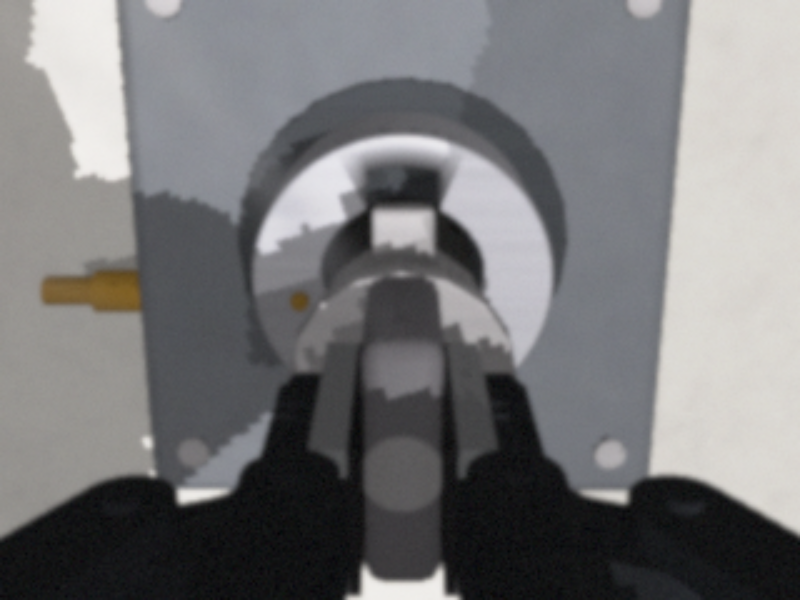

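The plug's lug (crop (402,230)) points into the front gap at (400,180). The rim centre is within 0.4 mm of the plug axis, and the rim is at about z = 0.070. Now I'll lower it in gently, watching the force.

To row units: 1.6 cm is 0.04, 1.3 cm is 0.0325.

Call:
send_rows(
  steps=[
    [0.8,0.001,-0.0008,0.0125,0],
    [0.8,0.001,-0.0008,0.0225,0],
    [0.8,0.001,-0.0008,0.0325,0],
    [0.8,0.001,-0.0008,0.04,0],
    [0.8,0.001,-0.0008,0.04,0],
  ],
  squeeze=70,
)

```text
time: 8.3
tool_pos: [0.5383, -0.2331, 0.1075]
eef_rot: [0.155, 0.988, 0.0, -0.001]
contact_force: [-0.7, 0.1, -1.3]
grip_width: 0.0106
gripper_force: 70.3
```

To row units: 0.6 cm is 0.015, 0.4 cm is 0.01.

Call:
send_rows(
  steps=[
    [0.8,0,0,0.005,0],
    [0.8,0,0,0.01,0],
    [0.8,0,0,0.015,0],
    [0.8,0,0,0.015,0],
  ],
)

```text
time: 8.63
tool_pos: [0.5385, -0.2331, 0.1019]
eef_rot: [0.155, 0.988, 0.0, -0.0]
contact_force: [0.2, -0.0, -2.0]
grip_width: 0.0105
gripper_force: 70.5
```

```bash
python3 s.py
```

```text
t 8.63 tcp [ 0.5385 -0.2331  0.1019] head 162.19 zaxis [-4.e-04  3.e-04 -1.e+00] j [-23.4  25.4  -2.5  62.1   0.   -5.6] F [ 0.16 -0.04 -1.99] M [ 0.11  0.02 -0.  ] w 0.010533375055256191 70.47900080680847
```

To row units: 0.6 cm is 0.015, 0.4 cm is 0.01.

Call:
send_rows(
  steps=[
    [0.8,0,0,0.005,0],
    [0.8,0,0,0.01,0],
    [0.8,0,0,0.015,0],
    [0.8,0,0,0.015,0],
  ],
)

```text
time: 8.97
tool_pos: [0.5386, -0.2331, 0.0959]
eef_rot: [0.155, 0.988, 0.0, -0.0]
contact_force: [1.2, 0.0, -1.3]
grip_width: 0.0105
gripper_force: 70.6
```

To row units: 0.4 cm is 0.01, 0.2 cm is 0.005.

Call:
send_rows(
  steps=[
    [0.8,0,0,0.005,0],
    [0.8,0,0,0.01,0],
    [0.8,0,0,0.01,0],
  ],
)

```text
time: 9.22
tool_pos: [0.5387, -0.2332, 0.0922]
eef_rot: [0.155, 0.988, 0.0, 0.0]
contact_force: [0.2, 1.0, 3.1]
grip_width: 0.0106
gripper_force: 71.1
```

```bash
python3 s.py
```

```text
t 9.22 tcp [ 0.5387 -0.2332  0.0922] head 162.19 zaxis [ 2.e-04  0.e+00 -1.e+00] j [-23.4  25.8  -3.4  60.8   0.   -5.6] F [0.17 1.02 3.08] M [ 0.38 -0.09  0.01] w 0.010554973806692663 71.13311290740967
```

Spring contact was at TCP z of about 0.096. I need about 0.0865.

To row units: 0.55 cm is 0.0138, 0.4 cm is 0.01.

Call:
send_rows(
  steps=[
    [0.8,0,0,0.005,0],
    [0.8,0,0,0.01,0],
    [0.8,0,0,0.0138,0],
    [0.8,0,0,0.0138,0],
  ],
)

```text
time: 9.55
tool_pos: [0.5388, -0.2332, 0.0871]
eef_rot: [0.155, 0.988, -0.0, 0.0]
contact_force: [-1.0, 2.5, 9.3]
grip_width: 0.0106
gripper_force: 72.0
```

```bash
python3 s.py
```

```text
t 9.55 tcp [ 0.5388 -0.2332  0.0871] head 162.18 zaxis [ 6.e-04 -2.e-04 -1.e+00] j [-23.4  26.   -3.8  60.1   0.   -5.6] F [-0.97  2.49  9.32] M [ 0.54  0.39 -0.02] w 0.01061797791939677 71.97060227394104
```

To row units: 0.06 cm is 0.0015, 15 degrees is 0.1667.

Call:
send_rows(
  steps=[
    [0.8,0,0,0.0015,0],
    [0.8,0,0,0.0015,0.0333],
    [0.8,0,0,0.0015,0.0778],
    [0.8,0,0,0.0015,0.1222],
    [0.8,0,0,0.0015,0.1667],
  ],
)

```text
time: 9.97
tool_pos: [0.5392, -0.2336, 0.087]
eef_rot: [0.284, 0.959, -0.0, 0.001]
contact_force: [-0.5, -0.2, 8.7]
grip_width: 0.0104
gripper_force: 72.1
```

```bash
python3 s.py
```

```text
t 9.97 tcp [ 0.5392 -0.2336  0.087 ] head 146.98 zaxis [ 0.0015 -0.0011 -1.    ] j [-23.4  26.   -3.9  60.1  -0.    9.6] F [-0.48 -0.23  8.72] M [-0.02  0.08  0.11] w 0.010387572263969228 72.11702227592468
```

It turns freely with the lugs under the ledge, so I'll continue.

To row units: 29 degrees is 0.3222.

Call:
send_rows(
  steps=[
    [0.8,0,0,0,0.0556],
    [0.8,0,0,0,0.1222],
    [0.8,0,0,0,0.1889],
    [0.8,0,0,0,0.2556],
    [0.8,0,0,0,0.3222],
  ],
)

```text
time: 10.38
tool_pos: [0.5393, -0.2337, 0.087]
eef_rot: [0.516, 0.857, -0.0, 0.001]
contact_force: [0.6, 0.3, 9.6]
grip_width: 0.0108
gripper_force: 72.1
```

To row units: 29 degrees is 0.3222.

Call:
send_rows(
  steps=[
    [0.8,0,0,0,0.0667],
    [0.8,0,0,0,0.1333],
    [0.8,0,0,0,0.2],
    [0.8,0,0,0,0.2667],
    [0.8,0,0,0,0.3222],
  ],
)

```text
time: 10.8
tool_pos: [0.5393, -0.2337, 0.087]
eef_rot: [0.714, 0.7, 0.0, 0.001]
contact_force: [-1.3, -0.9, 8.8]
grip_width: 0.0104
gripper_force: 72.1
```

```bash
python3 s.py
```

```text
t 10.8 tcp [ 0.5393 -0.2337  0.087 ] head 88.86 zaxis [ 0.0015 -0.0012 -1.    ] j [-23.4  26.   -3.9  60.1  -0.   67.7] F [-1.26 -0.9   8.8 ] M [0.01 0.03 0.02] w 0.010362042599004194 72.11000204086304
```

To row units: 7.2 degrees is 0.08.

Call:
send_rows(
  steps=[
    [0.8,0,0,0,0.0333],
    [0.8,0,0,0,0.0667],
    [0.8,0,0,0,0.08],
    [0.8,0,0,0,0.08],
  ],
)

```text
time: 11.13
tool_pos: [0.5393, -0.2337, 0.087]
eef_rot: [0.755, 0.655, 0.0, 0.001]
contact_force: [-0.8, -0.0, 9.3]
grip_width: 0.0105
gripper_force: 72.1
```

To row units: -0.4 cm is -0.01, -0.3 cm is -0.0075.

Call:
send_rows(
  steps=[
    [0.8,0,0,-0.0038,0],
    [0.8,0,0,-0.0075,0],
    [0.8,0,0,-0.01,0],
    [0.8,0,0,-0.01,0],
  ],
)

```text
time: 11.47
tool_pos: [0.5392, -0.2337, 0.0909]
eef_rot: [0.755, 0.656, 0.0, 0.001]
contact_force: [0.9, -0.7, 5.6]
grip_width: 0.0105
gripper_force: 71.4
```

```bash
python3 s.py
```

```text
t 11.47 tcp [ 0.5392 -0.2337  0.0909] head 81.97 zaxis [ 0.0014 -0.0011 -1.    ] j [-23.4  25.8  -3.5  60.6  -0.   74.6] F [ 0.92 -0.73  5.61] M [-0.19 -0.18 -0.01] w 0.010506122813756407 71.42586350440979
```

It rises 4 mm freely into the notch. I'll ease up the rest and release.

To row units: -0.12 cm is -0.003, -0.1 cm is -0.0025.

Call:
send_rows(
  steps=[
    [0.8,0,0,-0.0025,0],
    [0.8,0,0,-0.003,0],
    [0.8,0,0,-0.003,0],
  ],
)

```text
time: 11.72
tool_pos: [0.539, -0.2335, 0.0917]
eef_rot: [0.755, 0.656, 0.0, 0.0]
contact_force: [1.9, -1.5, 5.1]
grip_width: 0.0103
gripper_force: 71.3
```

```bash
python3 s.py
```

```text
t 11.72 tcp [ 0.539  -0.2335  0.0917] head 81.98 zaxis [ 8.e-04 -6.e-04 -1.e+00] j [-23.4  25.8  -3.4  60.7  -0.   74.6] F [ 1.94 -1.54  5.08] M [-0.35 -0.45  0.07] w 0.010260287509893605 71.29455327987671
```

Call:
send_rows(
  steps=[
    [2.0,0,0,0,0],
    [3.0,0,0,0,0],
    [3.0,0,0,0,0],
    [3.0,0,0,0,0],
  ],
)

```text
time: 12.05
tool_pos: [0.5383, -0.233, 0.0911]
eef_rot: [0.755, 0.656, -0.0, -0.0]
contact_force: [-0.1, 0.5, -0.1]
grip_width: 0.03
gripper_force: 0.0
```

Call:
send_rows(
  steps=[
    [3.5,0,0,-0.025,0],
    [3.5,0,0,-0.075,0],
    [3.5,0,0,-0.15,0],
    [3.5,0,0,-0.225,0],
    [3.5,0,0,-0.3,0],
  ],
)

```text
time: 12.47
tool_pos: [0.5383, -0.233, 0.2135]
eef_rot: [0.755, 0.656, 0.0, 0.0]
contact_force: [0.1, -0.6, -0.4]
grip_width: 0.0351
gripper_force: 0.0
```

To row units: -1 cm is -0.025.

Call:
send_rows(
  steps=[
    [3.5,0,0,-0.025,0],
    [3.5,0,0,-0.025,0],
    [3.5,0,0,-0.025,0],
  ],
)

```text
time: 12.72
tool_pos: [0.5388, -0.2332, 0.2217]
eef_rot: [0.755, 0.656, 0.0, 0.0]
contact_force: [0.5, -0.2, 0.3]
grip_width: 0.0351
gripper_force: 0.0
```

```bash
python3 s.py; python3 - <<'E'
from h import *
o=sensors.get_obs(); d=cam("wrist"); P=d["P"]; I=d["img"]; z=P[...,2]; h=I.astype(int)
save("w5.png",cv2.resize(I[110:300,195:448],(800,600)))
r=np.hypot(P[...,0]-.5387,P[...,1]+.233)
w=(z>.095)&(z<.125)&(r<.03); q=P[w]; print("wing",len(q),np.percentile(q[:,2],[50,95]),cv2.minAreaRect((q[:,:2]*1000).astype(np.float32)))
b=(r<.036)&(r>.015)&(h[...,0]-h[...,2]>35)&(z>.06); print("pin px",np.argwhere(b).mean(0) if b.any() else None,P[b][:,2].round(4)[:12],"rim",np.median(z[(r>.026)&(r<.034)&(z>.06)&(z<.08)]))
s=cam("side"); save("s5.png",cv2.resize(s["img"][150:240,280:400],(800,600),interpolation=cv2.INTER_CUBIC))
E
```

```text
t 12.72 tcp [ 0.5388 -0.2332  0.2217] head 81.99 zaxis [ 7.e-04 -3.e-04 -1.e+00] j [-23.4  22.8  11.2  78.3  -0.   74.6] F [ 0.51 -0.16  0.34] M [-0.02  0.04 -0.02] w 0.0351022242302129 0.0
wing 997 [0.11609009 0.11757072] ((538.805419921875, -233.56883239746094), (39.64909744262695, 11.566783905029297), 82.16351318359375)
pin px None [] rim 0.07024251137368434
```

View pics/w5.png

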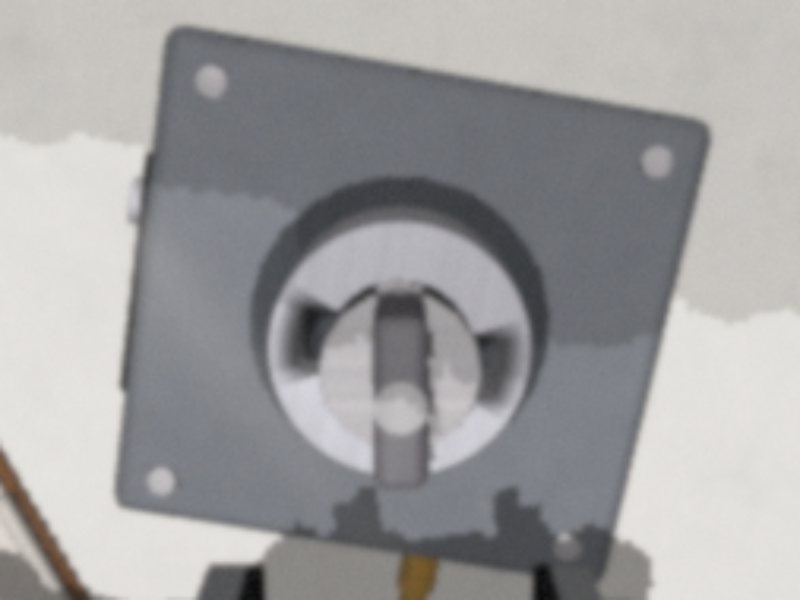

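View pics/s5.png

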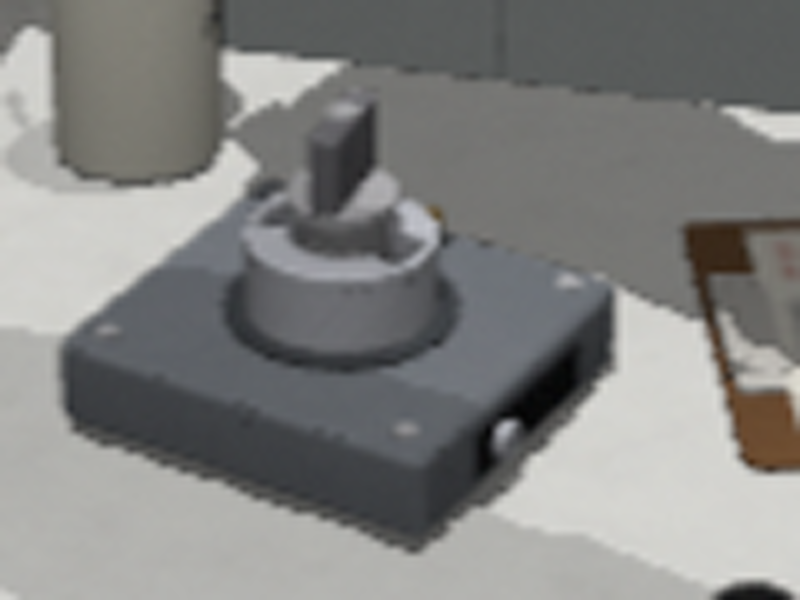

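The wing is at 82° (80° from the gaps). Its top is at z ≈ 0.1165, so the foot is about 15 mm below the rim, which is the locked height. The wing hides the pin, so I'll step aside and check the telltale.

To row units: -8 cm is -0.2, -6 cm is -0.15.

Call:
send_rows(
  steps=[
    [3.5,0,-0.05,-0.0125,0],
    [3.5,0,-0.1,-0.025,0],
    [3.5,0,-0.15,-0.025,0],
    [3.5,0,-0.2,-0.025,0],
    [3.5,0,-0.2,-0.025,0],
  ],
)

```text
time: 13.23
tool_pos: [0.4563, -0.2213, 0.2307]
eef_rot: [0.755, 0.656, -0.001, -0.001]
contact_force: [-0.9, -0.0, -0.6]
grip_width: 0.035
gripper_force: 0.0
```

Call:
send_rows(
  steps=[
    [3.5,0,0,0,0],
    [3.5,0,0,0,0],
  ],
)

```text
time: 13.4
tool_pos: [0.4595, -0.222, 0.2308]
eef_rot: [0.755, 0.656, -0.0, -0.0]
contact_force: [-0.5, 0.1, -0.3]
grip_width: 0.0352
gripper_force: 0.0
```

```bash
python3 - <<'E'
from h import *
d=cam("wrist"); P=d["P"]; I=d["img"]; z=P[...,2]; h=I.astype(int)
r=np.hypot(P[...,0]-.5387,P[...,1]+.233)
v,u=np.argwhere((r<.04)&(z>.06)).mean(0).astype(int); print(u,v)
c=I[max(v-60,0):v+60,max(u-80,0):u+80]; save("w6.png",cv2.resize(c,(800,600),interpolation=cv2.INTER_CUBIC))
b=(r<.036)&(r>.015)&(h[...,0]-h[...,2]>25)&(z>.06); print("pin",np.argwhere(b).mean(0),P[b].round(4)[:20],"rim",np.median(z[(r>.026)&(r<.034)&(z>.06)&(z<.08)]))
E
```

```text
506 371
pin [436.71698113 619.24528302] [[ 0.5191 -0.2189  0.3061]
 [ 0.5189 -0.2186  0.3067]
 [ 0.5192 -0.2187  0.3072]
 [ 0.5196 -0.2192  0.307 ]
 [ 0.52   -0.2194  0.3071]
 [ 0.5198 -0.219   0.3081]
 [ 0.5198 -0.2189  0.3084]
 [ 0.5199 -0.2188  0.3089]
 [ 0.5202 -0.2192  0.3087]
 [ 0.5203 -0.2193  0.309 ]
 [ 0.5199 -0.2185  0.3097]
 [ 0.5207 -0.2195  0.309 ]
 [ 0.5212 -0.2199  0.309 ]
 [ 0.5211 -0.2198  0.3093]
 [ 0.5207 -0.2194  0.31  ]
 [ 0.52   -0.2184  0.3112]
 [ 0.5205 -0.2188  0.3109]
 [ 0.5206 -0.2191  0.3108]
 [ 0.5206 -0.2189  0.311 ]
 [ 0.521  -0.2197  0.3105]] rim 0.07024242195065195
```

View pics/w6.png

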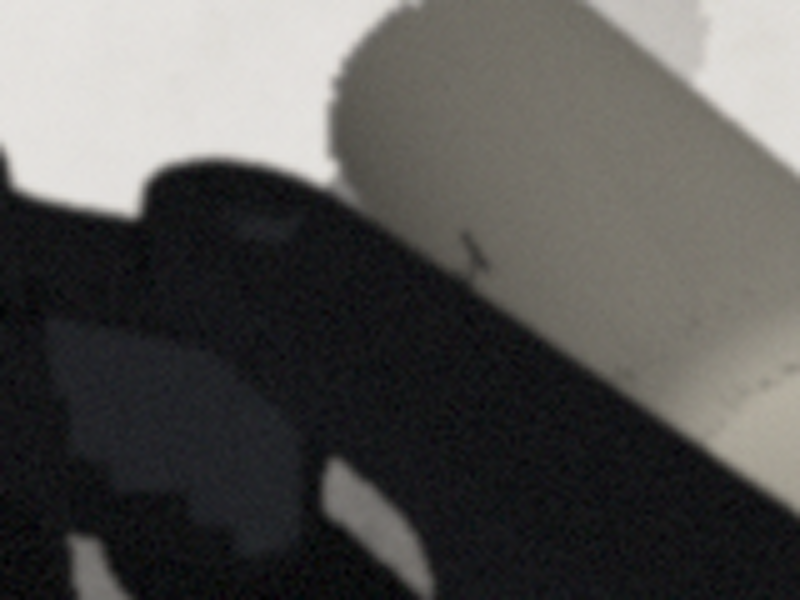

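That crop missed: it shows the wash bottle and a gripper finger, because my mask had no upper z limit. The picture budget is spent, so I'll check the pin numerically by its brass colour and its depth above the rim.

```bash
python3 - <<'E'
from h import *
pin0=np.load("topP.npy"); I0=np.load("topI.npy").astype(int)
def find(P,h,n):
    z=P[...,2]; r=np.hypot(P[...,0]-.5385,P[...,1]+.2325)
    b=(r<.034)&(r>.018)&(h[...,0]-h[...,2]>22)&(z>.06)&(z<.09); q=P[b]
    rim=np.median(z[(r>.026)&(r<.034)&(z>.064)&(z<.073)])
    print(n,b.sum(),"px",np.argwhere(b).mean(0).round(0) if b.any() else None,"rim",rim.round(4),"pin",q.mean(0).round(4) if len(q) else None,"ztop",np.percentile(q[:,2],[50,90,100]).round(4) if len(q) else None)
find(pin0,I0,"top before"); find(np.load("sideP.npy"),np.load("sideI.npy").astype(int),"side before"); find(np.load("w3P.npy"),np.load("w3I.npy").astype(int),"wrist before")
for n in("wrist","top","side"):
    d=cam(n); find(d["P"],d["img"].astype(int),n+" now")
E
```

```text
top before 4 px [229. 425.] rim 0.0701 pin [ 0.5357 -0.2543  0.071 ] ztop [0.0712 0.073  0.0735]
side before 2 px [180. 334.] rim 0.0698 pin [ 0.5351 -0.255   0.0705] ztop [0.0705 0.0705 0.0705]
wrist before 22 px [224. 292.] rim 0.0703 pin [ 0.5355 -0.2564  0.0718] ztop [0.0717 0.0733 0.0735]
wrist now 0 px None rim 0.0702 pin None ztop None
top now 0 px None rim 0.0701 pin None ztop None
side now 0 px None rim 0.0696 pin None ztop None
```

```bash
python3 - <<'E'
from h import *
d=cam("side"); V=np.linalg.inv(d["W"]); K=np.array(d["mtx"])
for q in([.5355,-.2555,.0725],[.5355,-.2555,.0763],[.53,-.325,.02]):
    c=V[:3,:3]@q+V[:3,3]; c=K@c; print(q,(c[:2]/c[2]).round(1))
h=d["img"].astype(int)
for v in range(176,188): print(v,[f"{h[v,u,0]-h[v,u,2]}/{d['P'][v,u,2]*1000:.0f}/{d['P'][v,u,1]*1000:.0f}" for u in range(330,350)])
E
python3 s.py .539 -.255 .231
```

```text
[0.5355, -0.2555, 0.0725] [333.9 178.6]
[0.5355, -0.2555, 0.0763] [333.9 177.2]
[0.53, -0.325, 0.02] [342.3 183.9]
176 ['-2/102/-214', '-2/104/-212', '0/95/-227', '-1/97/-225', '-1/91/-235', '-2/87/-243', '-2/86/-246', '-1/88/-243', '1/87/-245', '1/-2/-400', '2/0/-397', '3/0/-398', '4/-1/-401', '3/-2/-403', '3/1/-399', '2/-0/-401', '3/-2/-404', '2/-1/-404', '3/-2/-406', '2/2/-400']
177 ['-2/102/-210', '-1/99/-215', '-2/95/-223', '-1/94/-225', '-1/92/-229', '-2/87/-239', '-1/85/-243', '0/85/-242', '-2/90/-235', '1/83/-247', '3/1/-391', '4/1/-392', '4/-3/-398', '4/-0/-395', '5/2/-392', '4/0/-395', '3/-0/-397', '2/-1/-398', '3/4/-391', '3/-1/-400']
178 ['-2/101/-208', '-2/96/-217', '-2/93/-222', '-2/89/-229', '-2/86/-235', '-1/nan/nan', '-1/88/-233', '-1/86/-237', '-2/86/-238', '0/86/-238', '3/-2/-392', '5/-3/-393', '3/-1/-391', '4/-2/-393', '4/1/-388', '4/-1/-393', '4/-1/-393', '3/-1/-394', '2/-0/-392', '2/-1/-394']
179 ['-2/93/-217', '-3/92/-219', '-1/93/-218', '-1/86/-230', '-2/85/-232', '-2/86/-231', '0/85/-234', '0/86/-233', '-1/87/-232', '-1/85/-234', '1/83/-239', '3/-5/-392', '4/
[... 1853 characters left out ...]
/71/-226', '-1/71/-227', '0/67/-234', '-3/61/-244', '-4/67/-234', '-4/67/-236', '-5/68/-234', '-6/70/-232', '-7/69/-234', '-8/70/-233', '-10/42/-281', '-10/40/-283', '-9/38/-288', '-9/42/-281']
187 ['0/71/-218', '0/73/-215', '0/72/-218', '-1/73/-217', '-1/71/-221', '-1/70/-222', '-1/71/-221', '-1/68/-226', '-2/64/-234', '-4/52/-255', '-4/66/-232', '-5/65/-235', '-5/72/-224', '-5/69/-228', '-6/72/-224', '-6/71/-227', '-9/40/-278', '-10/38/-283', '-10/42/-277', '-11/38/-284']
t 13.65 tcp [ 0.4598 -0.222   0.231 ] head 82.0 zaxis [-5.e-04  3.e-04 -1.e+00] j [-25.8  13.5  -0.4  76.2   0.   72.2] F [-0.37  0.06 -0.39] M [0.03 0.03 0.03] w 0.035106735447489434 0.0
tool shift cm [-2.16  8.3  -0.  ]
```

The pin is hidden behind the plug and wing from these views. I'll turn the tool half round, clear above everything, so the wrist camera looks from the pin's side.

To row units: -35 degrees is -0.3889.

Call:
send_rows(
  steps=[
    [3.5,0,0,0,-0.0778],
    [3.5,0,0,0,-0.1556],
    [3.5,0,0,0,-0.2333],
    [3.5,0,0,0,-0.3111],
    [3.5,0,0,0,-0.3889],
  ],
)

```text
time: 14.07
tool_pos: [0.4597, -0.222, 0.2312]
eef_rot: [0.52, 0.854, -0.0, -0.0]
contact_force: [-0.7, 0.2, -0.0]
grip_width: 0.0347
gripper_force: 0.0
```

To row units: -35 degrees is -0.3889.

Call:
send_rows(
  steps=[
    [3.5,0,0,0,-0.0778],
    [3.5,0,0,0,-0.1556],
    [3.5,0,0,0,-0.2333],
    [3.5,0,0,0,-0.3111],
    [3.5,0,0,0,-0.3889],
  ],
)

```text
time: 14.48
tool_pos: [0.4597, -0.222, 0.2312]
eef_rot: [0.239, 0.971, 0.0, -0.0]
contact_force: [0.1, -0.9, 0.2]
grip_width: 0.0353
gripper_force: 0.0
```

To row units: -35 degrees is -0.3889.

Call:
send_rows(
  steps=[
    [3.5,0,0,0,-0.0778],
    [3.5,0,0,0,-0.1556],
    [3.5,0,0,0,-0.2333],
    [3.5,0,0,0,-0.3111],
    [3.5,0,0,0,-0.3889],
  ],
)

```text
time: 14.9
tool_pos: [0.4597, -0.222, 0.2312]
eef_rot: [-0.064, 0.998, 0.0, -0.0]
contact_force: [0.6, 0.2, 0.5]
grip_width: 0.0349
gripper_force: 0.0
```

To row units: -35 degrees is -0.3889.

Call:
send_rows(
  steps=[
    [3.5,0,0,0,-0.0778],
    [3.5,0,0,0,-0.1556],
    [3.5,0,0,0,-0.2333],
    [3.5,0,0,0,-0.3111],
    [3.5,0,0,0,-0.3889],
  ],
)

```text
time: 15.32
tool_pos: [0.4597, -0.222, 0.2312]
eef_rot: [-0.361, 0.933, 0.0, -0.0]
contact_force: [-0.2, 0.8, -0.2]
grip_width: 0.0348
gripper_force: 0.0
```

To row units: -35 degrees is -0.3889.

Call:
send_rows(
  steps=[
    [3.5,0,0,0,-0.0778],
    [3.5,0,0,0,-0.1556],
    [3.5,0,0,0,-0.2333],
    [3.5,0,0,0,-0.3111],
    [3.5,0,0,0,-0.3889],
  ],
)

```text
time: 15.73
tool_pos: [0.4597, -0.222, 0.2312]
eef_rot: [-0.625, 0.781, 0.0, -0.0]
contact_force: [-0.9, 0.6, 0.5]
grip_width: 0.035
gripper_force: 0.0
```

To row units: -8 cm is -0.2, -6 cm is -0.15.

Call:
send_rows(
  steps=[
    [3.5,0,-0.05,0,0],
    [3.5,0,-0.1,0,0],
    [3.5,0,-0.15,0,0],
    [3.5,0,-0.2,0,0],
    [3.5,0,-0.2,0,0],
  ],
)

```text
time: 16.15
tool_pos: [0.5399, -0.2404, 0.2302]
eef_rot: [-0.623, 0.782, 0.0, -0.0]
contact_force: [1.1, 0.6, -0.3]
grip_width: 0.035
gripper_force: 0.0
```

Call:
send_rows(
  steps=[
    [3.5,0,0,0,0],
    [3.5,0,0,0,0],
  ],
)

```text
time: 16.32
tool_pos: [0.537, -0.2399, 0.2311]
eef_rot: [-0.622, 0.783, 0.0, -0.0]
contact_force: [-1.0, -0.3, -0.1]
grip_width: 0.035
gripper_force: 0.0
```

```bash
python3 s.py; python3 - <<'E'
from h import *
d=cam("wrist"); P=d["P"]; h=d["img"].astype(int); z=P[...,2]
r=np.hypot(P[...,0]-.5387,P[...,1]+.233); w=(z>.1)&(z<.125)&(r<.03); print("wing",P[w].mean(0) if w.any() else None)
print("rim",np.median(z[(r>.026)&(r<.034)&(z>.064)&(z<.073)]))
b=(np.hypot(P[...,0]-.5355,P[...,1]+.256)<.009)&(h[...,0]-h[...,2]>15)&(z>.05)&(z<.1); print("pin",b.sum(),np.argwhere(b).mean(0),P[b].mean(0).round(4),np.percentile(z[b],[10,50,80,90,100]).round(4))
E
```

```text
t 16.32 tcp [ 0.537  -0.2399  0.2311] head -103.01 zaxis [-7.e-04  2.e-04 -1.e+00] j [ -24.1   23.    12.8   79.8   -0.  -101.1] F [-0.98 -0.29 -0.13] M [ 0.02 -0.    0.08] w 0.03502365565257299 0.0
wing [ 0.53830009 -0.23682309  0.11531185]
rim 0.07027518113340067
pin 29 [202.        317.4137931] [ 0.5354 -0.2566  0.0751] [0.0715 0.0761 0.0766 0.0768 0.0775]
```

The pin top is now at z ≈ 0.0763, 6 mm above the rim. That is its 2 mm resting height plus a 4 mm rise, so the plug is locked. Handing in.

```bash
python3 -c "
from workcell import ctrl; print(ctrl.finish_job())"
```

```text
the job is handed in; nothing more can be done
None
```

The grey steel plug is locked in the port (turned 80°, foot about 15 mm below the rim), the telltale pin is up about 4 mm, the gripper is clear, nothing but the plug was moved on purpose (the other items were not re-checked at the end), and the job is handed in at about 16 s of the 72 s limit.

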